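# Fit the filter cassette in the bench dust extractor

### The arm

A 7-joint arm with a two-finger parallel gripper is mounted at the origin on a cart in front of the work surface, level with it; the furniture and walls round the work are solid. World frame = base frame: x ahead of the robot, y to its left, z up, the work surface at z = 0. Lengths are in m, angles in rad, forces in N, time in s.
With the tool pointing down it reaches from about 0.425 to 0.875 m from the base axis. Payload 4.7 kg.
Tool frame: the origin (TCP) lies between the finger pads; the fingertips stand 22 mm ahead of it and the grasp point (between the pads) lies 3 mm ahead of it; z points along the fingers, y is the line along which they close (so a half turn about z gives the same grasp; the last joint's range is limited). The gripper opens to 87 mm and grips with 3 to 60 N. Pads are 19 mm wide; open, the fingers measure 117 mm over their backs; the gripper's body (75 mm by 190 mm) begins 51 mm behind the grasp point.
Start: joints at [1.16, 0.321, -0.07, 1.45, 0.023, 1.371, -0.057], TCP at [0.268, -0.592, 0.245] pointing down, gripper open.
Joint ranges: [-2.86, 2.86], [-0.3, 2.09], [-1.38, 1.24], [0.06, 2.45], [-1.56, 4.7], [0.09, 2.05], [-2.69, 2.69]. Speed limits (rad/s): [2.57, 2.57, 3.14, 3.14, 3.14, 3.14, 3.14].

### API

Orientations are given as [roll, pitch, yaw] about the fixed x, y, z axes, in that order (R = Rz(yaw) Ry(pitch) Rx(roll)).
In Python, from bench import arm, eyes, job, models gives the robot as it stands.
- The arm moves only by the shell command python3 -m creep 'ROWS' [FORCE]. ROWS is JSON, one flat list of numbers, 7 for each row, row after row: the shift along the tool's x, y, z in units of 12 cm (1.0 is 12 cm), then the turn, a rotation vector about the tool's x, y, z in units of 45 degrees (1.0 is 45 degrees), then the opening, from 0 (shut) to 1 (fully open). A call has 1 to 20 rows; each row is the pose to reach, as a shift and turn from the pose commanded when the call began, along the tool's axes at that moment; what a row does not reach only later rows make up. A row lasts 1/12 s, in which the tool goes at most 41.7 mm and 7.16 degrees, less where a joint would pass 70% of its speed; a pose out of reach is approached as far as the arm can. A call with a number of a shift or a turn outside -1 to 1 is refused whole. A call with a gripper value outside its range is refused whole. The fingers move at their own pace and stop on an object; FORCE is the grip in N (left out, the last holds). Time passes only in rows, so rows that repeat a pose let the fingers close. It gives the time, the measured TCP pose, the force, the opening and the grip force at its end, in the units of the state.
- arm.get_state(): the state, without advancing time (a new reading comes with each control period).
- eyes.grab_frame(name): name is "side" or "top" or "wrist"; returns a dict with "color" (384x512x3 uint8, red, green, blue), "mtx" (3x3 intrinsics, pixels), "distortion" ([k1, k2, p1, p2, k3] as OpenCV has them; the pictures are not rectified), "cam_to_world" (4x4, takes a point from camera to world coordinates). Camera axes: x right, y down, z forward; pixel columns grow to the right and rows downward; lengths in m; the calibration is good to about 2 mm. A picture is of the moment at which its call begins. There is no depth.
- job.sign_off(): hands the job in; it is judged then, once.
Trained networks look in a picture, given as the dict that the camera call returned (one of the last four; its "shot" number tells which), for a name from the list of things; names that differ only in an ending like _2 or _b are one class to them, and where a whole thing is asked for, a point or a joint stands for the part that bears it (a point fixed in the world has none). Each returns a list of dicts, best first, with "p" (0 to 1); they miss things now and then, are a little off and sometimes report something else, mostly with a low value. They report only what shows in the picture. A call takes as long as a camera call.
- models.look_for(picture, name): "point" ([x, y, z] in m, in world coordinates, good to about 4 mm: the middle of the surface that is visible of it).
- models.regions_of(picture, name): "mask" (384x512 bool, what is visible of it).
- models.spot_point(picture, name): "point" ([x, y, z] in m, in world coordinates, good to about 4 mm: a listed point, or the origin of a listed thing).
The state is a dict: "clock": time; "qpos": joint angles; "joint_velocities": joint speeds; "tau": joint torques, N m; "tcp_pos": TCP position; "orientation": TCP orientation; "wrist_force": force on the tool from outside, world axes, zero at the start; "moment": the same for the moment, N m; "gripper_width": opening from 0.0 (shut) to 1.0 (fully open); "grip_force": force on a finger pad.
Only numpy, scipy, OpenCV 4.12 (cv2) and the standard library are available. Lean on these libraries where they do the work, as an engineer would, in place of code of your own. Each camera call takes 0.05 s, during which the arm holds its last target. There are 200 camera calls.

### The job

The sanding-dust extractor is standing open without its filter. Fit the filter cassette that lies beside it: with the other end still raised, hook its two tongues under the fixed lip at the low end of the sloping pocket, then swing that end down and press until the spring catch snaps over the lug and the cassette lies fully home, and let go. Leave the other things on the bench where they are.

Things in the scene. Friction and masses are not known exactly. Their poses are not given: they have to be found in the camera images.
- extractor: grey sheet-metal wedge, fixed to the bench: 194 mm long (x), 140 wide (y), sloping top 55 mm high at the front (-x, low end) and 125 at the back. Origin: centre of its underside; z up. An open filter pocket is sunk in the slope between two side walls 12 mm thick, a dark lip across its low end and a dark spring catch at its high end
- pocket (a point): frame of the pocket, at the middle of its floor's lower edge, 42 mm above the bench: x up the slope (20 deg above level), y along the width, z square off the floor. In it: floor z = 0, from the end wall at x = 0 to the deck's wall at x = 164 mm, y -58 to 58; side walls and deck have their tops at z = 16. The deck's wall is notched (y -26 to 26) for the lug. The cassette has 6 mm play in x and in y
- lip (a point): middle of the fixed lip's lower edge: x = 13, y = 0, z = 12 mm in the pocket frame, axes as the pocket's. The lip covers x 0 to 13 mm over the full width and is 4 mm thick (top z = 16). The tongues go under it from the high side with the cassette leaning 10 to 20 deg steeper than the floor
- catch (a joint): spring catch at the middle of the high end, slides up the slope: 0 at rest (nose forward), to 0.011 m pushed back. Spring 2 N at rest plus 0.5 N per mm. The lug coming down on its ramp pushes it back 3 to 9 mm; it returns to 0 with a snap once the lug is below. About 5 to 15 N of push on the handle, square to the floor, does it
- catch_nose (a point): front lower edge of the catch's nose, 36 mm wide: at rest at x = 165, z = 18 mm in the pocket frame. The ramp rises from there to z = 39 at x = 178 mm. Axes as the pocket's
- cassette: loose filter cassette, about 0.22 kg: black moulded frame 140 x 110 x 22 mm round white pleated paper, lying paper up. Origin: centre of its underside; z up out of the paper; -x is the end with two tongues, +x the end with the lug. When home its axes are those of the pocket and its origin is at x = 91, y = 0, z = 0 mm there
- cassette_tongue (a point): middle of the line between the undersides of the two tongue tips, at x = -88, z = 0 mm of the cassette. Tongues: 18 mm long, 6 thick, 26 wide, centred at y = -33 and 33 mm. When home: x = 0 to 6, z = 0 in the pocket frame
- cassette_lug (a point): top of the lug's outer edge, at x = 80, z = 16 mm of the cassette. The lug is 44 mm wide, 6 thick, 10 long. When home: z = 16 mm in the pocket frame, 2 mm under the nose
- cassette_handle (a point): centre of the carrying handle, a bar along the cassette's y: 82 mm long, 14 thick (x), 16 high (z), centred 50 mm above the cassette's underside at x = 15. Free length between its posts 62 mm; 20 mm free under it. Grasp across the 14 mm
- glue_bottle: bystander: white glue bottle, 54 mm wide, 168 tall; origin under its centre
- oil_can: bystander: red oil can, 60 mm wide, with its bent spout 121 tall; origin under its centre
- sanding_block: bystander: brown sanding block 62 x 100 x 32 mm; origin under its centre
- tape_measure: bystander: yellow tape measure 79 x 86 x 35 mm; origin under its centre
- masking_tape: bystander: roll of masking tape, 85 mm across, 19 high; origin under its centre
- spring_clamp: bystander: black spring clamp 128 x 55 x 23 mm, lying flat; origin under its centre

How it is judged:
On the way:
1. the tongues are hooked under the lip while the lug end is still raised (cassette leaning at least 2 degrees out of the pocket) (x of cassette_tongue in the frame of pocket between -0.004 and 0.0115 m and y of cassette_tongue in the frame of pocket between -0.007 and 0.007 m and z of cassette_tongue in the frame of pocket between -0.004 and 0.009 m and angle between the z axis of cassette and the z axis of pocket, either way round between 0.035 and 0.55 rad), for 0.1 s.
At the end, for the whole second after the job is handed in: Cassette home and at rest: tongue tips under the lip within 9 mm of the end wall and 5 mm of the floor, within 7 mm of the middle; lug under the catch (top at most 20 mm off the floor); cassette parallel to the floor within 0.045 rad; catch sprung back to within 2 mm (x of cassette_tongue in the frame of pocket between -0.004 and 0.009 m and y of cassette_tongue in the frame of pocket between -0.007 and 0.007 m and z of cassette_tongue in the frame of pocket between -0.004 and 0.005 m and z of cassette_lug in the frame of pocket between 0.01 and 0.02 m and angle between the z axis of cassette and the z axis of pocket, either way round below 0.045 rad and value of joint catch below 0.002 m and linear speed of cassette below 0.02 m/s); the robot touches nothing.
It fails at once if a bystander is moved more than 3 cm (distance of any of oil_can, glue_bottle, sanding_block, tape_measure, masking_tape, spring_clamp from where it was at the start of the episode above 0.03 m).
It also fails if it takes over 45 s, if anything falls off the work surface, if the arm or the gripper's body presses on something with over 40 N, if the wrist force passes 120 N, or if a joint passes its speed limit or range.

## Working session

There is one attempt and no reset: what is moved stays moved. The work goes in short steps, Python scripts to look and compute and a shell command to move; the robot and the scene stay as the last step left them, time stands still between calls to the robot, and variables do not carry over. Pictures are saved under pics/ and viewed, at most 12 in all, crops included, and the job is handed in when it is done.

```bash
mkdir -p pics; ls; cat > h.py <<'E'
import numpy as np, cv2
from bench import arm, eyes, job, models
from scipy.spatial.transform import Rotation as R
E
python3 - <<'E'
from h import *
s=arm.get_state();print(s['tcp_pos'],s['orientation'],s['gripper_width'],s['clock'])
for c in ("top","side"):
    f=eyes.grab_frame(c);cv2.imwrite(f'pics/{c}1.png',f['color'][:,:,::-1])
    for n in ("extractor","pocket","lip","catch_nose","cassette","cassette_tongue","cassette_lug","cassette_handle","glue_bottle","oil_can","sanding_block","tape_measure","masking_tape","spring_clamp"):
        print(c,n,[(np.round(d['point'],3).tolist(),round(d['p'],2)) for d in models.spot_point(f,n)[:2]])
E
```

```text
pics
[ 0.26764853 -0.59178787  0.24346834] [-3.13970715e+00  1.02057258e-04  4.24852680e-01] 1.001189153391021 0.0
top extractor [([0.5, -0.085, -0.002], 0.89)]
top pocket [([0.415, -0.07, 0.042], 0.85)]
top lip [([0.416, -0.076, 0.057], 0.6)]
top catch_nose [([0.559, -0.089, 0.113], 0.8), ([0.4, -0.408, 0.002], 0.68)]
top cassette [([0.487, -0.367, -0.005], 0.55), ([0.672, -0.251, -0.002], 0.24)]
top cassette_tongue [([0.4, -0.408, -0.0], 0.6)]
top cassette_lug [([0.552, -0.343, 0.016], 0.58)]
top cassette_handle [([0.496, -0.366, 0.046], 0.7)]
top glue_bottle [([0.663, -0.359, 0.0], 0.71), ([0.493, -0.366, 0.047], 0.21)]
top oil_can [([0.669, -0.247, 0.0], 0.7), ([0.496, -0.364, 0.046], 0.18)]
top sanding_block [([0.587, -0.257, 0.005], 0.92)]
top tape_measure [([0.38, -0.234, -0.005], 0.96)]
top masking_tape [([0.5, -0.547, -0.001], 0.6)]
top spring_clamp [([0.37, -0.513, -0.001], 0.96)]
side extractor [([0.497, -0.085, -0.003], 0.61), ([0.666, -0.351, -0.002], 0.36)]
side pocket [([0.411, -0.074, 0.041], 0.83)]
side lip [([0.42, -0.073, 0.056], 0.63), ([0.496, -0.366, 0.056], 0.4)]
side catch_nose [([0.56, -0.091, 0.112], 0.65)]
side cassette [([0.484, -0.374, -0.001], 0.93)]
side cassette_tongue [([0.4, -0.412, 0.002], 0.57)]
side cassette_lug [([0.556, -0.335, 0.017], 0.79), ([0.412, -0.073, 0.039], 0.46)]
side cassette_handle [([0.498, -0.368, 0.052], 0.92)]
side glue_bottle [([0.668, -0.354, -0.001], 0.74)]
side oil_can [([0.673, -0.251, 0.002], 0.7)]
side sanding_block [([0.586, -0.264, 0.002], 0.73)]
side tape_measure [([0.377, -0.236, -0.0], 0.91)]
side masking_tape [([0.501, -0.548, -0.0], 0.61), ([0.484, -0.375, 0.0], 0.16)]
side spring_clamp [([0.364, -0.51, -0.002], 0.84)]
```

View pics/top1.png

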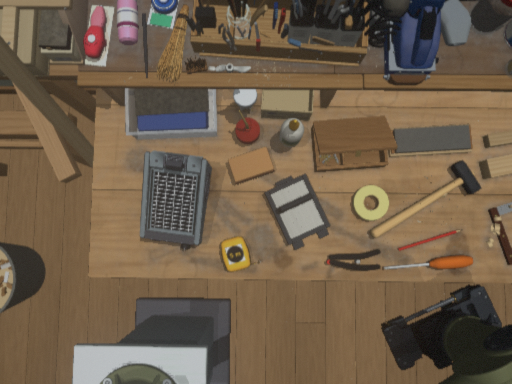

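View pics/side1.png

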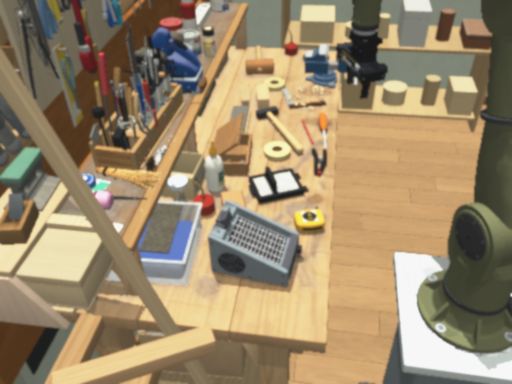

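Top view: cassette at (297,210), tongues toward the robot; extractor at (176,198), catch at (178,158). Side view agrees. Networks give the cassette yaw ≈ 24.7°, pocket yaw ≈ -7°. Moving to the handle.

```bash
python3 -m creep '[1,-0.37,0,0,0,0,1, 1,-0.37,0,0,0,0,1, 1,-0.37,0,0,0,0,1, 1,-0.37,0,0,0,0,1]'
python3 -m creep '[1,-0.37,0,0,0,-0.2,1, 1,-0.37,0,0,0,-0.4,1, 1,-0.37,0,0,0,-0.6,1, 1,-0.37,0,0,0,-0.8,1, 1,-0.37,0,0,0,-1,1, 1,-0.37,0,0,0,-1,1, 1,-0.37,0,0,0,-1,1]'
cat >> h.py <<'E'
def to(p,Rt):
    "print move from present pose to p,Rt in creep units"
    s=arm.get_state();Rc=R.from_euler('xyz',s['orientation'])
    d=Rc.inv().apply(np.array(p)-s['tcp_pos'])/.12
    w=(Rc.inv()*Rt).as_rotvec()/np.radians(45)
    print('pos',np.round(s['tcp_pos'],4),'shift',np.round(d,3),'turn',np.round(w,3),'t',round(s['clock'],2),'F',np.round(s['wrist_force'],1),'w',round(s['gripper_width'],3))
E
python3 - <<'E'
from h import *
to([.497,-.367,.2],R.from_euler('xyz',[np.pi,0,np.radians(114.7)]))
print(arm.get_state()['qpos'])
E
```

```text
clock: 1.83
tcp_pos: [0.3678, -0.4944, 0.245]
orientation: [-3.14, -0.007, 0.438]
wrist_force: [2.8, 1.5, 0.7]
gripper_width: 0.998
grip_force: 0.0
clock: 2.42
tcp_pos: [0.4501, -0.4123, 0.2446]
orientation: [-3.142, 0.0, 1.217]
wrist_force: [-1.0, 0.5, -0.2]
gripper_width: 1.003
grip_force: 0.0
pos [ 0.4501 -0.4123  0.2446] shift [0.489 0.235 0.371] turn [-0.  0. -1.] t 2.42 F [-1.   0.5 -0.2] w 1.003
[ 0.94679442  0.25177386 -0.29795249  1.54731711  0.07521658  1.35371645
  0.28744683]
```

```bash
python3 -m creep '[0.49,0.23,0.37,0,0,-0.2,1, 0.49,0.23,0.37,0,0,-0.4,1, 0.49,0.23,0.37,0,0,-0.6,1, 0.49,0.23,0.37,0,0,-0.8,1, 0.49,0.23,0.37,0,0,-1,1, 0.49,0.23,0.37,0,0,-1,1, 0.49,0.23,0.37,0,0,-1,1]'
python3 - <<'E'
from h import *
f=eyes.grab_frame("wrist");cv2.imwrite('pics/w1.png',f['color'][:,:,::-1])
for n in ("cassette","cassette_tongue","cassette_lug","cassette_handle"):
    print(n,[(np.round(d['point'],3).tolist(),round(d['p'],2)) for d in models.spot_point(f,n)[:2]])
to([.497,-.367,.053],R.from_euler('xyz',[np.pi,0,np.radians(114.7)]))
print(arm.get_state()['qpos'])
E
```

```text
clock: 3.0
tcp_pos: [0.4965, -0.3673, 0.2001]
orientation: [-3.142, 0.0, 2.001]
wrist_force: [0.5, 0.2, -0.1]
gripper_width: 1.005
grip_force: 0.0
cassette [([0.479, -0.37, 0.002], 0.97)]
cassette_tongue [([0.403, -0.407, 0.002], 0.55)]
cassette_lug []
cassette_handle [([0.494, -0.367, 0.05], 0.71), ([0.365, -0.506, -0.0], 0.41)]
pos [ 0.4964 -0.3673  0.2002] shift [1.000e-03 5.000e-03 1.227e+00] turn [-0.    0.   -0.01] t 3.25 F [ 0.5 -0.   0.3] w 1.0
[ 0.94587116  0.30648288 -0.42878275  1.58409818  0.13145891  1.27958379
  0.92039704]
```

View pics/w1.png

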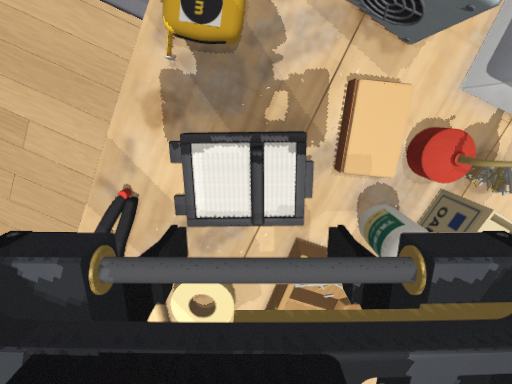

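Wrist view: frame corners near (181,137), (305,132), (303,223), (187,226), lug right, tongues left, handle at column 257 midway between the fingers (187, 330). Checking the yaw from these edges.

```bash
cat >> h.py <<'E'
def plane(f,px,z):
    n=cv2.undistortPoints(np.array(px,float)[:,None],f['mtx'],np.array(f['distortion']))[:,0]
    T=np.array(f['cam_to_world']);d=np.c_[n,np.ones(len(n))]@T[:3,:3].T
    return T[:3,3]+d*((z-T[2,3])/d[:,2])[:,None]
E
python3 - <<'E'
from h import *
f=eyes.grab_frame("wrist")
P=plane(f,[(181,136),(305,132),(303,223),(187,226)],.022);print(P.round(4))
m=models.regions_of(f,"cassette")[0]['mask'].astype(np.uint8)
print(cv2.minAreaRect(cv2.findNonZero(m)))
for a,b in((0,1),(3,2)):
    v=P[b]-P[a];print(np.linalg.norm(v),np.degrees(np.arctan2(v[1],v[0])))
for a,b in((0,3),(1,2)):
    v=P[b]-P[a];print(np.linalg.norm(v),np.degrees(np.arctan2(v[1],v[0]))+90)
E
```

```text
[[ 0.3985 -0.3538  0.022 ]
 [ 0.5207 -0.2942  0.022 ]
 [ 0.5665 -0.39    0.022 ]
 [ 0.4416 -0.4505  0.022 ]]
((240.48464965820312, 179.23031616210938), (94.78104400634766, 143.69126892089844), 88.85424041748047)
0.1359200821323641 26.02339191855604
0.13877470014931984 25.834394485898194
0.10583183860338974 24.01894728425441
0.10622823040790773 25.566102914758346
```

```bash
python3 -m creep '[0,0,0.3,0,0,0,0.8, 0,0,0.6,0,0,0,0.8, 0,0,0.85,0,0,-0.01,0.8, 0,0,1,0,0,-0.01,0.8]' 45
python3 -m creep '[0,0,0.12,0,0,0,0.8, 0,0,0.22,0,0,0,0.8, 0,0,0.22,0,0,0,0.8, 0,0,0.22,0,0,0,0, 0,0,0.22,0,0,0,0, 0,0,0.22,0,0,0,0, 0,0,0.22,0,0,0,0, 0,0,0.22,0,0,0,0, 0,0,0.22,0,0,0,0, 0,0,0.22,0,0,0,0]' 45
python3 -m creep '[0,0,-0.25,0,0,0,0, 0,0,-0.5,0,0,0,0, 0,0,-0.75,0,0,0,0, 0,0,-1,0,0,0,0, 0,0,-1,0,0,0,0]' 45
```

```text
clock: 3.68
tcp_pos: [0.4947, -0.3661, 0.0765]
orientation: [-3.139, -0.004, 2.003]
wrist_force: [0.4, -0.3, 0.6]
gripper_width: 0.829
grip_force: 0.0
clock: 4.52
tcp_pos: [0.4966, -0.3673, 0.0541]
orientation: [3.141, 0.001, 2.003]
wrist_force: [0.9, -0.1, -0.6]
gripper_width: 0.354
grip_force: 0.0
clock: 4.93
tcp_pos: [0.4997, -0.369, 0.181]
orientation: [3.137, 0.01, 2.003]
wrist_force: [1.1, -1.3, 1.1]
gripper_width: 0.027
grip_force: 0.0
```

The fingers had not finished closing before the lift; reopen and repeat with more closing time.

```bash
python3 -m creep '[0,0,0,0,0,0,0.6, 0,0,0,0,0,0,0.6, 0,0,0,0,0,0,0.6, 0,0,0,0,0,0,0.6, 0,0,0,0,0,0,0.6, 0,0,0,0,0,0,0.6, 0,0,0,0,0,0,0.6, 0,0,0,0,0,0,0.6, 0,0,0,0,0,0,0.6]' 45
python3 - <<'E'
from h import *
f=eyes.grab_frame("wrist")
for n in ("cassette","cassette_handle"):
    print(n,[(np.round(d['point'],3).tolist(),round(d['p'],2)) for d in models.spot_point(f,n)[:1]])
to([.4957,-.3665,.053],R.from_euler('xyz',[np.pi,0,np.radians(115)]))
E
```

```text
clock: 5.68
tcp_pos: [0.4965, -0.3671, 0.1737]
orientation: [-3.141, -0.0, 2.003]
wrist_force: [-0.3, 0.2, -0.0]
gripper_width: 0.574
grip_force: 0.0
cassette [([0.477, -0.373, 0.002], 0.83)]
cassette_handle [([0.492, -0.367, 0.05], 0.91)]
pos [ 0.4966 -0.3672  0.1738] shift [ 0.008 -0.004  1.007] turn [ 0.     0.    -0.005] t 5.83 F [ 0.  -0.2  0. ] w 0.595
```

```bash
python3 -m creep '[0,-0.02,0.3,0,0,0,0.6, 0,-0.02,0.6,0,0,0,0.6, 0,-0.02,0.85,0,0,0,0.6, 0,-0.02,1,0,0,0,0.6, 0,-0.02,1,0,0,0,0, 0,-0.02,1,0,0,0,0, 0,-0.02,1,0,0,0,0, 0,-0.02,1,0,0,0,0, 0,-0.02,1,0,0,0,0, 0,-0.02,1,0,0,0,0, 0,-0.02,1,0,0,0,0, 0,-0.02,1,0,0,0,0, 0,-0.02,1,0,0,0,0, 0,-0.02,1,0,0,0,0]' 45
```

```text
clock: 7.0
tcp_pos: [0.4952, -0.3685, 0.0549]
orientation: [3.141, 0.002, 2.004]
wrist_force: [0.4, 1.8, 6.0]
gripper_width: 0.158
grip_force: 45.0
```

```bash
python3 -m creep '[0,0,-0.2,0,0,0,0, 0,0,-0.4,0,0,0,0, 0,0,-0.6,0,0,0,0, 0,0,-0.8,0,0,0,0, 0,0,-1,0,0,0,0, 0,0,-1,0,0,0,0]' 45
cat >> h.py <<'E'
P0=np.array([.413,-.072,.042]); YAW=-7.0
REL=R.from_euler('xyz',[np.pi,0,np.pi/2]); TC=np.array([.015,-.002,.055])
def casspose(tx,tz,lean,ty=0):
    "TCP pose for tongue at (tx,ty,tz) mm in pocket, lean deg steeper than floor"
    Rp=R.from_euler('ZY',[YAW,-20],degrees=True)
    Rl=R.from_euler('y',-lean,degrees=True)
    o=np.array([tx,ty,tz])/1000+Rl.apply([.088,0,0])
    return P0+Rp.apply(o+Rl.apply(TC)), Rp*Rl*REL
E
python3 - <<'E'
from h import *
to([.49,-.27,.27],R.from_euler('ZY',[YAW,0],degrees=True)*REL)
for a in ((60,40,15),(14,4,15),(3,1,10),(3,0,0)):
    p,r=casspose(*a);print(a,p.round(4));
E
```

```text
clock: 7.5
tcp_pos: [0.4963, -0.3696, 0.1785]
orientation: [3.139, 0.007, 2.003]
wrist_force: [1.5, -0.4, -1.0]
gripper_width: 0.158
grip_force: 45.0
pos [ 0.4963 -0.3696  0.1785] shift [ 0.77   0.302 -0.766] turn [0.006 0.007 0.706] t 7.5 F [ 1.5 -0.4 -1. ] w 0.158
(60, 40, 15) [ 0.5076 -0.0856  0.2042]
(14, 4, 15) [ 0.4769 -0.0819  0.1547]
(3, 1, 10) [ 0.4765 -0.0818  0.1431]
(3, 0, 0) [ 0.493  -0.0838  0.1299]
```

```bash
python3 -m creep '[0,0,-0.3,0,0,0,0, 0.2,0.1,-0.6,0,0,0.14,0, 0.5,0.2,-0.77,0,0,0.28,0, 0.77,0.3,-0.77,0,0,0.42,0, 0.77,0.3,-0.77,0,0,0.56,0, 0.77,0.3,-0.77,0,0,0.7,0, 0.77,0.3,-0.77,0,0,0.7,0, 0.77,0.3,-0.77,0,0,0.7,0]' 45
python3 - <<'E'
from h import *
f=eyes.grab_frame("wrist");cv2.imwrite('pics/w2.png',f['color'][:,:,::-1])
for n in ("extractor","pocket","lip","catch_nose","cassette_tongue","cassette_lug","cassette_handle","cassette"):
    print(n,[(np.round(d['point'],3).tolist(),round(d['p'],2)) for d in models.spot_point(f,n)[:2]])
to([.49,-.27,.27],R.from_euler('ZY',[YAW,0],degrees=True)*REL)
E
```

```text
clock: 8.17
tcp_pos: [0.4876, -0.2693, 0.2649]
orientation: [-3.14, -0.0, 1.456]
wrist_force: [0.7, -0.7, -1.3]
gripper_width: 0.156
grip_force: 45.0
extractor [([0.499, -0.08, 0.001], 0.77)]
pocket [([0.411, -0.07, 0.044], 0.83)]
lip [([0.42, -0.072, 0.055], 0.71)]
catch_nose []
cassette_tongue [([0.378, -0.251, 0.212], 0.66)]
cassette_lug [([0.551, -0.272, 0.225], 0.96)]
cassette_handle [([0.483, -0.268, 0.259], 0.87)]
cassette [([0.47, -0.265, 0.208], 0.74)]
pos [ 0.4883 -0.2693  0.2661] shift [-0.004  0.015 -0.033] turn [-0.    -0.     0.007] t 8.62 F [ 0.4  0.4 -1.5] w 0.153
```

View pics/w2.png

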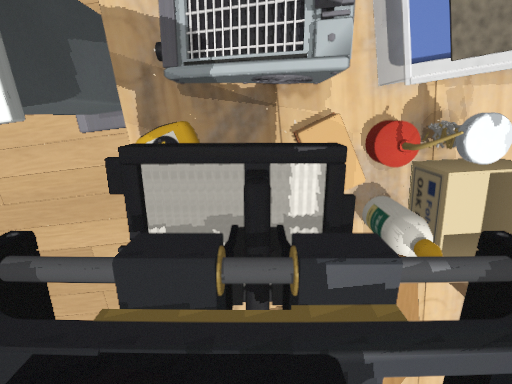

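Wrist view: cassette level and square in the grip (front edge (122,148)–(345,148)), extractor at the top (165–355, 0–75), free path between. Check the in-hand position from the frame corners.

```bash
sed -i 's/^P0=.*/P0=np.array([.412,-.072,.042]); YAW=-7.0/' h.py
python3 - <<'E'
from h import *
f=eyes.grab_frame("wrist");s=arm.get_state();t=s['tcp_pos'];Rt=R.from_euler('xyz',s['orientation'])
P=plane(f,[(121,146),(345,145),(107,176),(353,215)],t[2]-.055+.022)
Q=(Rt*REL.inv()).inv().apply(P-t)+[.015,0,.055]
print('corners in cass (expect +-70,55)',(Q*1000).round(1))
p,r=casspose(60,90,12);to(p,r)
to(t,r)
print(s['qpos'].round(2))
E
```

```text
corners in cass (expect +-70,55) [[-67.5  56.7  22. ]
 [ 67.8  57.1  22. ]
 [-78.7  38.2  22. ]
 [ 76.8  12.4  22. ]]
pos [ 0.4883 -0.2693  0.2661] shift [ 1.538 -0.125  0.148] turn [-0.711 -0.002  0.006] t 8.67 F [ 0.2 -0.1 -2.2] w 0.162
pos [ 0.4883 -0.2693  0.2661] shift [0. 0. 0.] turn [-0.711 -0.002  0.006] t 8.67 F [ 0.2 -0.1 -2.2] w 0.162
[ 0.86  0.14 -0.44  1.64  0.06  1.38  0.29]
```

```bash
python3 -m creep '[0.1,0,-0.1,-0.14,0,0,0, 0.2,0,-0.1,-0.28,0,0,0, 0.35,0,-0.1,-0.42,0,0,0, 0.5,0,-0.1,-0.56,0,0,0, 0.6,0,-0.1,-0.71,0,0,0, 0.6,0,-0.1,-0.71,0,0,0, 0.6,0,-0.1,-0.71,0,0,0]' 45
python3 - <<'E'
from h import *
p,r=casspose(60,90,12);to(p,r)
print(arm.get_state()['qpos'].round(2))
E
```

```text
clock: 9.25
tcp_pos: [0.495, -0.1965, 0.2751]
orientation: [2.589, -0.002, 1.454]
wrist_force: [-0.1, 0.4, -1.0]
gripper_width: 0.155
grip_force: 45.0
pos [ 0.495  -0.1965  0.2751] shift [ 0.929 -0.211  0.134] turn [-0.008 -0.006  0.005] t 9.25 F [-0.1  0.4 -1. ] w 0.155
[ 0.82 -0.3  -0.31  2.11 -0.39  0.83  0.57]
```

```bash
python3 -m creep '[0.3,-0.07,0.04,0,0,0,0, 0.6,-0.14,0.08,0,0,0,0, 0.93,-0.21,0.13,0,0,0,0, 0.93,-0.21,0.13,0,0,0,0, 0.93,-0.21,0.13,0,0,0,0]' 45
python3 - <<'E'
from h import *
p,r=casspose(60,90,12);to(p,r)
print(arm.get_state()['qpos'].round(2))
for a in ((45,30,12),(20,4,12),(5,2,12)):
    p,r=casspose(*a);to(p,r)
E
```

```text
clock: 9.67
tcp_pos: [0.5188, -0.089, 0.2358]
orientation: [2.607, -0.008, 1.456]
wrist_force: [0.0, -1.4, -1.2]
gripper_width: 0.156
grip_force: 45.0
pos [ 0.5188 -0.089   0.2358] shift [ 0.018 -0.121 -0.193] turn [-0.03  -0.014  0.003] t 9.67 F [ 0.  -1.4 -1.2] w 0.156
[ 0.06 -0.3   0.05  2.19  0.01  0.71 -0.  ]
pos [ 0.5188 -0.089   0.2358] shift [ 0.013 -0.336  0.275] turn [-0.03  -0.014  0.003] t 9.67 F [ 0.  -1.4 -1.2] w 0.156
pos [ 0.5188 -0.089   0.2358] shift [ 0.012 -0.581  0.45 ] turn [-0.03  -0.014  0.003] t 9.67 F [ 0.  -1.4 -1.2] w 0.156
pos [ 0.5188 -0.089   0.2358] shift [ 0.012 -0.707  0.443] turn [-0.03  -0.014  0.003] t 9.67 F [ 0.  -1.4 -1.2] w 0.156
```

The arm is on joint 2's lower limit with this tilt. Fit its kinematics from the logged states to see which hooking poses are reachable.

```bash
cat > kin.py <<'E'
from h import *
from scipy.optimize import least_squares
import itertools
s=arm.get_state()
D=[([1.16,.321,-.07,1.45,.023,1.371,-.057],[.2676,-.5918,.2435],[-3.1397,.0001,.42485]),
([.94679,.25177,-.29795,1.54732,.0752,1.3537,.28745],[.4501,-.4123,.2446],[-3.142,0,1.217]),
([.94587,.30648,-.42878,1.5841,.13146,1.27958,.9204],[.4964,-.3673,.2002],[-3.142,0,2.001]),
([.86,.14,-.44,1.64,.06,1.38,.29],[.4883,-.2693,.2661],[-3.14,0,1.456]),
([.82,-.3,-.31,2.11,-.39,.83,.57],[.495,-.1965,.2751],[2.589,-.002,1.454]),
(s['qpos'],s['tcp_pos'],s['orientation'])]
def fk(q,k,sg):
    h,a1,b1,a2,b2,a3,b3,t0=k
    A=R.from_euler('z',sg[0]*q[0])*R.from_euler('y',q[1])*R.from_euler('z',sg[1]*q[2])
    p=np.array([0,0,h])+A.apply([a1,0,b1]); A=A*R.from_euler('y',q[3])*R.from_euler('z',sg[2]*q[4])
    p=p+A.apply([a2,0,b2]); A=A*R.from_euler('y',q[5]); p=p+A.apply([a3,0,b3])
    return p,A*R.from_euler('z',sg[3]*q[6]+t0)
def res(k,sg):
    o=[]
    for q,p,e in D:
        P,A=fk(q,k,sg);o+=[P-p,.3*(A.inv()*R.from_euler('xyz',e)).as_rotvec()]
    return np.concatenate(o)
best=None
for sg in itertools.product([-1],[1,-1],[1,-1],[1,-1]):
  for t in (1.57,-1.57):
    r=least_squares(res,[.27,.05,.29,.08,.34,.08,.25,t],args=(sg,))
    if best is None or r.cost<best[0].cost: best=(r,sg)
k,sg=best[0].x,best[1]
lo=np.array([-2.86,-.3,-1.38,.06,-1.56,.09,-2.69]);hi=np.array([2.86,2.09,1.24,2.45,4.7,2.05,2.69])
def ik(p,Rt):
    b=None
    for q3 in (0,.8,-.8,1.2,-1.2):
        q0=np.clip(s['qpos'],lo+.01,hi-.01);q0[2]=q3
        f=lambda q:np.r_[fk(q,k,sg)[0]-p,.1*(fk(q,k,sg)[1].inv()*Rt).as_rotvec()]
        r=least_squares(f,q0,bounds=(lo,hi))
        if b is None or r.cost<b.cost:b=r
    return b.x,np.linalg.norm(b.fun[:3])*1000,np.degrees(np.linalg.norm(b.fun[3:])*10)
if __name__=='__main__':
    print(sg,k.round(3),np.abs(best[0].fun).reshape(-1,6).max(0).round(4))
    for a in ((60,90,12),(45,30,12),(20,4,15),(20,4,12),(5,2,12),(5,2,8),(3,0,5),(3,0,0)):
        q,e,w=ik(*casspose(*a));print(a,q.round(2),e.round(1),w.round(1))
E
python3 kin.py
```

```text
(-1, -1, -1, -1) [ 0.086 -0.026  0.571 -0.146  0.466 -0.01   0.443  1.568] [0.0225 0.0242 0.0039 0.0009 0.0014 0.0013]
(60, 90, 12) [ 0.21 -0.3  -0.02  2.15 -0.06  0.83  0.1 ] 2.2 5.0
(45, 30, 12) [ 0.21 -0.3  -0.02  2.28 -0.07  0.67  0.1 ] 1.8 3.7
(20, 4, 15) [ 0.23 -0.3  -0.04  2.33 -0.11  0.66  0.15] 4.3 8.8
(20, 4, 12) [ 0.22 -0.3  -0.03  2.34 -0.08  0.64  0.12] 2.6 5.2
(5, 2, 12) [ 0.22 -0.3  -0.03  2.34 -0.09  0.67  0.13] 3.4 7.0
(5, 2, 8) [ 0.21 -0.3  -0.02  2.35 -0.06  0.64  0.1 ] 1.1 2.2
(3, 0, 5) [ 0.13 -0.28  0.05  2.35 -0.02  0.64  0.06] 0.0 0.0
(3, 0, 0) [ 0.16 -0.2   0.01  2.28 -0.02  0.72  0.07] 0.0 0.0
```

```bash
sed -i 's/h,a1,b1,a2,b2,a3,b3,t0=k/h,a1,b1,a2,b2,a3,b3,t0,c1,c2,c3,x0=k/; s/np.array(\[0,0,h\])+/np.array([0,0,h])+R.from_euler("z",sg[0]*q[0]).apply([x0,0,0])+/; s/\[a1,0,b1\]/[a1,c1,b1]/; s/\[a2,0,b2\]/[a2,c2,b2]/; s/\[a3,0,b3\]/[a3,c3,b3]/; s/.25,t\]/.25,t,0,0,0,0]/' kin.py; python3 kin.py
```

```text
(-1, -1, -1, -1) [ 2.480e-01  3.000e-03  4.740e-01 -6.000e-03  5.120e-01  5.000e-03
  3.570e-01  1.568e+00 -2.000e-02 -8.359e+00  8.353e+00 -4.000e-03] [0.0025 0.0026 0.0012 0.0009 0.0014 0.0013]
(60, 90, 12) [ 0.2  -0.3  -0.06  2.14 -0.05  0.84  0.04] 3.8 5.9
(45, 30, 12) [ 0.19 -0.3  -0.07  2.3  -0.04  0.59  0.03] 0.4 0.5
(20, 4, 15) [ 0.21 -0.3  -0.07  2.37 -0.08  0.53  0.07] 3.6 3.9
(20, 4, 12) [ 0.2  -0.3  -0.07  2.38 -0.04  0.51  0.03] 0.1 0.1
(5, 2, 12) [ 0.21 -0.3  -0.07  2.38 -0.06  0.54  0.05] 1.9 2.1
(5, 2, 8) [ 0.09 -0.26  0.02  2.35  0.02  0.57 -0.03] 0.0 0.0
(3, 0, 5) [-0.17 -0.23  0.25  2.31  0.12  0.62 -0.12] 0.0 0.0
(3, 0, 0) [ 0.79 -0.16 -0.62  2.23 -0.17  0.7   0.14] 0.0 0.0
```

Lean of 10° should be reachable. Approach with that.

```bash
python3 - <<'E'
from h import *
from kin import ik
for a in ((55,50,10),(45,25,10),(20,3,10),(5,2,10)):
    p,r=casspose(*a);to(p,r);print(a,*[np.round(v,2) for v in ik(p,r)])
E
```

```text
pos [ 0.5188 -0.089   0.2358] shift [ 0.014 -0.207  0.157] turn [ 0.014 -0.014  0.003] t 9.67 F [ 0.  -1.4 -1.2] w 0.156
(55, 50, 10) [ 0.15 -0.29 -0.03  2.24 -0.01  0.66  0.  ] 0.0 0.0
pos [ 0.5188 -0.089   0.2358] shift [ 0.012 -0.327  0.346] turn [ 0.014 -0.014  0.003] t 9.67 F [ 0.  -1.4 -1.2] w 0.156
(45, 25, 10) [ 0.18 -0.26 -0.06  2.28 -0.02  0.6   0.01] 0.0 0.0
pos [ 0.5188 -0.089   0.2358] shift [ 0.011 -0.566  0.488] turn [ 0.014 -0.014  0.003] t 9.67 F [ 0.  -1.4 -1.2] w 0.156
(20, 3, 10) [ 0.48 -0.28 -0.32  2.35 -0.19  0.54  0.16] 0.0 0.0
pos [ 0.5188 -0.089   0.2358] shift [ 0.012 -0.69   0.473] turn [ 0.014 -0.014  0.003] t 9.67 F [ 0.  -1.4 -1.2] w 0.156
(5, 2, 10) [ 0.16 -0.3  -0.04  2.38 -0.02  0.53  0.01] 0.0 0.0
```

```bash
python3 -m creep '[0,-0.1,0.1,0.02,0,0,0, 0,-0.1,0.25,0.04,0,0,0, 0,-0.1,0.25,0.04,0,0,0, 0,-0.1,0.25,0.04,0,0,0]' 45
python3 - <<'E'
from h import *
print(arm.get_state()['qpos'].round(2))
for a in ((55,50,10),(45,25,10)):
    p,r=casspose(*a);to(p,r)
E
```

```text
clock: 10.0
tcp_pos: [0.5222, -0.091, 0.2014]
orientation: [2.642, -0.009, 1.454]
wrist_force: [0.3, 0.1, -1.0]
gripper_width: 0.156
grip_force: 45.0
[ 0.07 -0.24  0.06  2.21  0.    0.68  0.01]
pos [ 0.5222 -0.091   0.2014] shift [ 0.03  -0.091 -0.101] turn [-0.031 -0.014  0.001] t 10.0 F [ 0.3  0.1 -1. ] w 0.156
pos [ 0.5222 -0.091   0.2014] shift [ 0.028 -0.204  0.092] turn [-0.031 -0.014  0.001] t 10.0 F [ 0.3  0.1 -1. ] w 0.156
```

```bash
python3 -m creep '[0.03,-0.1,0.05,-0.03,-0.014,0,0, 0.03,-0.2,0.09,-0.03,-0.014,0,0, 0.03,-0.2,0.09,-0.03,-0.014,0,0, 0.03,-0.2,0.09,-0.03,-0.014,0,0]' 45
python3 - <<'E'
from h import *
print(arm.get_state()['qpos'].round(2))
for a in ((45,25,10),(20,3,10),(5,2,10)):
    p,r=casspose(*a);to(p,r)
Rp=R.from_euler('ZY',[YAW,-20],degrees=True)
for c in ("side","top","wrist"):
    f=eyes.grab_frame(c);cv2.imwrite(f'pics/{c}3.png',f['color'][:,:,::-1])
    if c!="top": cv2.imwrite(f'pics/{c}3c.png',cv2.resize(f['color'][160:320,160:350,::-1] if c=="side" else f['color'][:,:,::-1],None,fx=1.5 if c=="wrist" else 3,fy=1.5 if c=="wrist" else 3))
    for n in ("pocket","lip","catch_nose","cassette_tongue","cassette_lug","cassette_handle"):
        print(c,n,[((Rp.inv().apply(np.array(d['point'])-P0)*1000).round(0).tolist(),round(d['p'],2)) for d in models.spot_point(f,n)[:1]])
E
```

```text
clock: 10.33
tcp_pos: [0.5063, -0.0861, 0.1809]
orientation: [2.617, 0.0, 1.447]
wrist_force: [0.6, 0.1, -0.9]
gripper_width: 0.158
grip_force: 45.0
[ 0.08 -0.27  0.03  2.28  0.03  0.61 -0.03]
pos [ 0.5063 -0.0861  0.1809] shift [ 0.004 -0.003  0.007] turn [ 0.001  0.001 -0.002] t 10.33 F [ 0.6  0.1 -0.9] w 0.158
pos [ 0.5063 -0.0861  0.1809] shift [ 0.004 -0.24   0.151] turn [ 0.001  0.001 -0.002] t 10.33 F [ 0.6  0.1 -0.9] w 0.158
pos [ 0.5063 -0.0861  0.1809] shift [ 0.004 -0.364  0.137] turn [ 0.001  0.001 -0.002] t 10.33 F [ 0.6  0.1 -0.9] w 0.158
side pocket [([-4.0, -2.0, 0.0], 0.74)]
side lip [([11.0, 2.0, 11.0], 0.74)]
side catch_nose []
side cassette_tongue [([42.0, -1.0, 26.0], 0.71)]
side cassette_lug [([210.0, 3.0, 71.0], 0.85)]
side cassette_handle [([138.0, -2.0, 95.0], 0.97)]
top pocket [([4.0, -2.0, -2.0], 0.84)]
top lip []
top catch_nose []
top cassette_tongue [([43.0, 1.0, 29.0], 0.73)]
top cassette_lug [([135.0, 7.0, 34.0], 0.71)]
top cassette_handle [([138.0, 2.0, 91.0], 0.97)]
wrist pocket [([0.0, -2.0, 6.0], 0.82)]
wrist lip [([15.0, 0.0, 8.0], 0.66)]
wrist catch_nose []
wrist cassette_tongue [([42.0, 3.0, 23.0], 0.79)]
wrist cassette_lug [([203.0, 5.0, 71.0], 0.59)]
wrist cassette_handle [([138.0, 1.0, 93.0], 0.89)]
```

View pics/side3c.png

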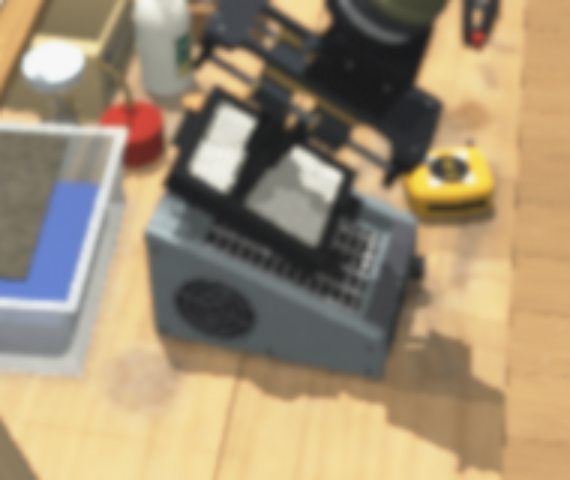

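View pics/wrist3c.png

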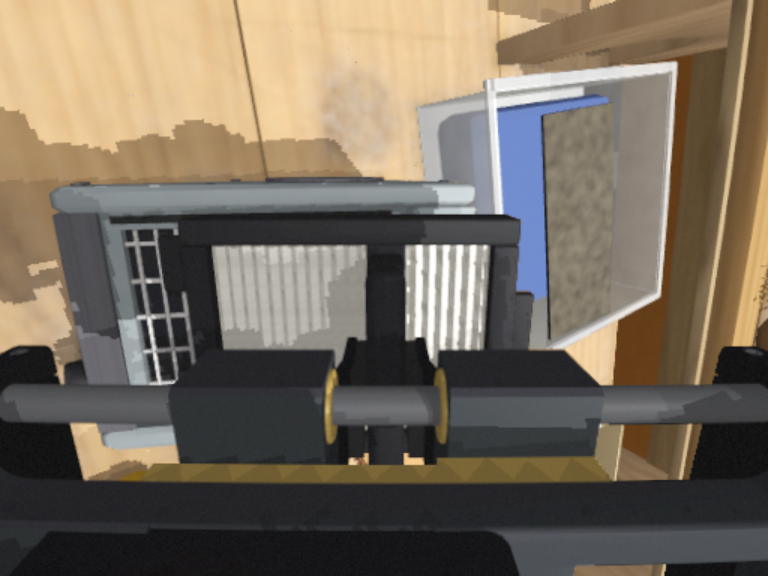

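Wrist and side views: cassette over the pocket, its +y edge (180–520, 230) parallel to the far wall (55–475, 195), tongues at x≈42 mm, about 2–3 mm too far +y. Lower with a slight correction.

```bash
python3 -m creep '[-0.013,-0.08,0.05,0,0,0,0, -0.013,-0.16,0.1,0,0,0,0, -0.013,-0.2,0.13,0,0,0,0, -0.013,-0.24,0.15,0,0,0,0, -0.013,-0.24,0.15,0,0,0,0, -0.013,-0.24,0.15,0,0,0,0]' 45
python3 - <<'E'
from h import *
for a in ((20,3,10),(5,1,10)):
    p,r=casspose(*a);to(p,r)
Rp=R.from_euler('ZY',[YAW,-20],degrees=True)
for c in ("side","top","wrist"):
    f=eyes.grab_frame(c);cv2.imwrite(f'pics/{c}4.png',f['color'][:,:,::-1])
    for n in ("pocket","lip","cassette_tongue","cassette_lug","cassette_handle"):
        print(c,n,[((Rp.inv().apply(np.array(d['point'])-P0)*1000).round(0).tolist(),round(d['p'],2)) for d in models.spot_point(f,n)[:1]])
cv2.imwrite('pics/wrist4c.png',cv2.resize(f['color'][100:320,20:260,::-1],None,fx=2.5,fy=2.5))
E
```

```text
clock: 11.88
tcp_pos: [0.4947, -0.0846, 0.1561]
orientation: [2.605, -0.0, 1.45]
wrist_force: [-10.8, 1.1, 24.3]
gripper_width: 0.157
grip_force: 45.3
pos [ 0.4947 -0.0846  0.1561] shift [ 0.003 -0.052  0.02 ] turn [ 0.017 -0.001  0.001] t 11.88 F [-10.8   1.1  24.3] w 0.157
pos [ 0.4947 -0.0846  0.1561] shift [ 0.004 -0.178  0.013] turn [ 0.017 -0.001  0.001] t 11.88 F [-10.8   1.1  24.3] w 0.157
side pocket [([-2.0, 1.0, 1.0], 0.68)]
side lip [([11.0, 3.0, 9.0], 0.82)]
side cassette_tongue [([33.0, -2.0, 1.0], 0.84)]
side cassette_lug [([194.0, -0.0, 59.0], 0.81)]
side cassette_handle [([119.0, 1.0, 75.0], 0.75)]
top pocket [([3.0, -2.0, 0.0], 0.8)]
top lip [([10.0, -2.0, 9.0], 0.64)]
top cassette_tongue [([30.0, 2.0, 1.0], 0.59)]
top cassette_lug [([190.0, -6.0, 56.0], 0.64)]
top cassette_handle [([121.0, 1.0, 71.0], 0.71)]
wrist pocket [([2.0, -4.0, 2.0], 0.95)]
wrist lip [([11.0, 5.0, 11.0], 0.86)]
wrist cassette_tongue [([31.0, 2.0, 4.0], 0.94)]
wrist cassette_lug [([185.0, 1.0, 60.0], 0.57)]
wrist cassette_handle [([120.0, -1.0, 75.0], 0.72)]
```

View pics/wrist4c.png

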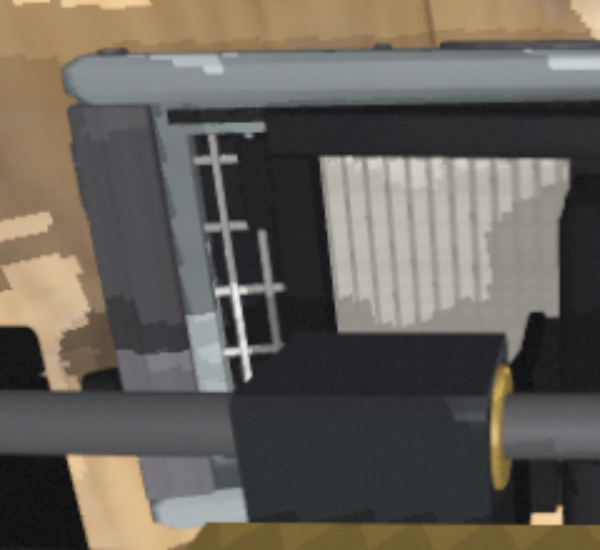

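Wrist crop: tongue end (dark, x≈265–320) above the floor, lip band at (75–185, 110–500), y clearance to the wall is visible. Force 26 N normal: tongues are on the floor at x≈30 mm; ease off and slide on.

```bash
python3 -m creep '[0,0,-0.03,0,0,0,0, 0,0,-0.03,0,0,0,0, 0,-0.03,-0.03,0,0,0,0, 0,-0.06,-0.03,0,0,0,0, 0,-0.06,-0.03,0,0,0,0]' 45
python3 - <<'E'
from h import *
print(arm.get_state()['qpos'].round(3))
for a in ((20,3,10),(5,2,10)):
    p,r=casspose(*a);to(p,r)
E
```

```text
clock: 13.2
tcp_pos: [0.4797, -0.0827, 0.1464]
orientation: [2.624, 0.0, 1.45]
wrist_force: [0.1, -0.1, -2.1]
gripper_width: 0.159
grip_force: 44.0
[ 0.104 -0.29   0.009  2.37   0.013  0.544 -0.017]
pos [ 0.4797 -0.0827  0.1464] shift [0.003 0.097 0.013] turn [-0.008 -0.001  0.002] t 13.2 F [ 0.1 -0.1 -2.1] w 0.159
pos [ 0.4797 -0.0827  0.1464] shift [ 0.003 -0.027  0.   ] turn [-0.008 -0.001  0.002] t 13.2 F [ 0.1 -0.1 -2.1] w 0.159
```

```bash
python3 - <<'E'
from h import *
for a in ((5,2,10),):
    p,r=casspose(*a);to(p,r)
Rp=R.from_euler('ZY',[YAW,-20],degrees=True)
for c in ("side","top","wrist"):
    f=eyes.grab_frame(c)
    for n in ("cassette_tongue","cassette_lug","cassette_handle"):
        print(c,n,[((Rp.inv().apply(np.array(d['point'])-P0)*1000).round(0).tolist(),round(d['p'],2)) for d in models.spot_point(f,n)[:1]])
cv2.imwrite('pics/wrist5c.png',cv2.resize(f['color'][100:320,20:360,::-1],None,fx=2.2,fy=2.2))
p,r=casspose(5,2,10);to(p,r)
E
```

```text
pos [ 0.4797 -0.0827  0.1464] shift [ 0.003 -0.027  0.   ] turn [-0.008 -0.001  0.002] t 13.2 F [ 0.1 -0.1 -2.1] w 0.159
side cassette_tongue [([15.0, -2.0, 3.0], 0.61)]
side cassette_lug [([175.0, 2.0, 53.0], 0.83)]
side cassette_handle [([103.0, 3.0, 72.0], 0.56)]
top cassette_tongue [([13.0, 0.0, 4.0], 0.58)]
top cassette_lug [([175.0, -7.0, 54.0], 0.59)]
top cassette_handle [([104.0, -2.0, 68.0], 0.8)]
wrist cassette_tongue [([12.0, 1.0, 1.0], 0.58)]
wrist cassette_lug [([176.0, 4.0, 53.0], 0.68)]
wrist cassette_handle [([99.0, -1.0, 74.0], 0.58)]
pos [ 0.4821 -0.083   0.149 ] shift [ 0.003 -0.055  0.01 ] turn [-0.002 -0.001  0.002] t 13.8 F [-0.1 -0.4 -1.7] w 0.151
```

View pics/wrist5c.png

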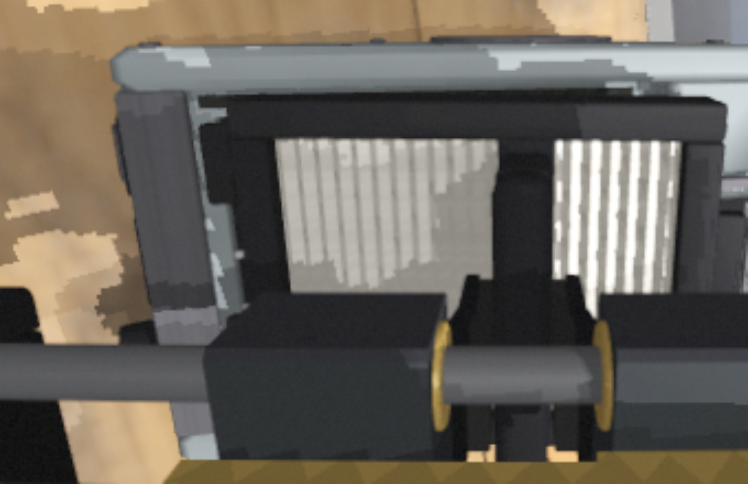

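Tongues (230,150 in the crop) now stand right at the lip edge (~190–210), at x≈13, z≈3 mm, lean ≈11°; no contact force. Slide under.

```bash
python3 -m creep '[0,-0.025,0.003,0,0,0,0, 0,-0.05,0.006,0,0,0,0, 0,-0.07,0.01,0,0,0,0, 0,-0.07,0.01,0,0,0,0, 0,-0.07,0.01,0,0,0,0, 0,-0.07,0.01,0,0,0,0]' 45
python3 - <<'E'
from h import *
p,r=casspose(5,2,10);to(p,r)
Rp=R.from_euler('ZY',[YAW,-20],degrees=True)
for c in ("side","top","wrist"):
    f=eyes.grab_frame(c)
    for n in ("cassette_tongue","cassette_lug","cassette_handle"):
        print(c,n,[((Rp.inv().apply(np.array(d['point'])-P0)*1000).round(0).tolist(),round(d['p'],2)) for d in models.spot_point(f,n)[:1]])
p,r=casspose(5,2,10);to(p,r)
cv2.imwrite('pics/wrist6c.png',cv2.resize(f['color'][100:320,20:360,::-1],None,fx=2.2,fy=2.2))
E
```

```text
clock: 14.3
tcp_pos: [0.4753, -0.0823, 0.1438]
orientation: [2.619, -0.0, 1.45]
wrist_force: [0.3, 0.8, 0.9]
gripper_width: 0.158
grip_force: 44.3
pos [ 0.4753 -0.0823  0.1438] shift [ 0.004  0.015 -0.   ] turn [-0.002 -0.001  0.001] t 14.3 F [0.3 0.8 0.9] w 0.158
side cassette_tongue [([5.0, -4.0, 3.0], 0.59)]
side cassette_lug [([169.0, 3.0, 48.0], 0.78)]
side cassette_handle [([99.0, -0.0, 71.0], 0.59)]
top cassette_tongue [([5.0, 0.0, 3.0], 0.78)]
top cassette_lug [([169.0, -9.0, 50.0], 0.8)]
top cassette_handle [([99.0, 2.0, 67.0], 0.91)]
wrist cassette_tongue [([4.0, 0.0, 1.0], 0.93)]
wrist cassette_lug [([166.0, 3.0, 50.0], 0.58)]
wrist cassette_handle [([94.0, -3.0, 68.0], 0.86)]
pos [ 0.4754 -0.0822  0.1438] shift [ 0.003  0.015 -0.   ] turn [-0.002 -0.001  0.002] t 14.9 F [-0.6  0.2 -0.1] w 0.156
```

View pics/wrist6c.png

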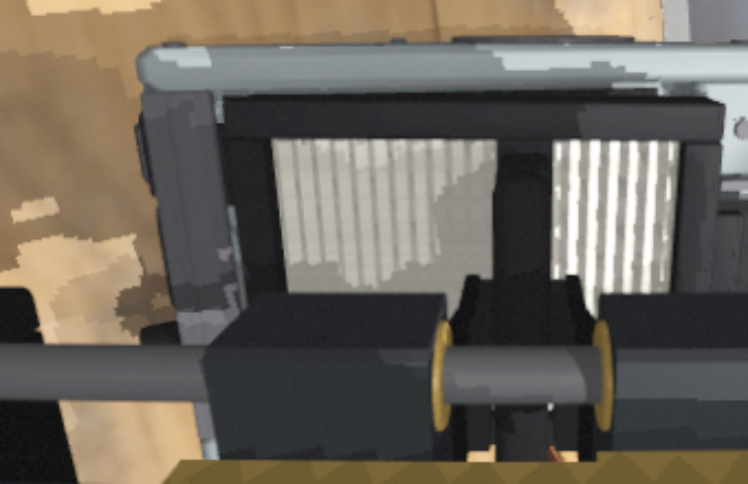

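Hooked: tongues hidden under the lip (edge at ~215–240), x≈4–5, z≈2 mm, lean 10°. Now compute the swing down.

```bash
python3 - <<'E'
from h import *
for a in ((3.2,1.5,8),(3.2,1.5,6),(3.2,1,4),(3.2,1,2),(3.2,0,0),(3.2,-4,-1)):
    p,r=casspose(*a,ty=-.4);to(p,r)
E
```

```text
pos [ 0.4754 -0.0822  0.1438] shift [-0.     0.015  0.031] turn [ 0.043 -0.001  0.002] t 14.9 F [-0.6  0.2 -0.1] w 0.156
pos [ 0.4754 -0.0822  0.1438] shift [-0.     0.029  0.062] turn [ 0.087 -0.001  0.002] t 14.9 F [-0.6  0.2 -0.1] w 0.156
pos [ 0.4754 -0.0822  0.1438] shift [-0.     0.042  0.097] turn [ 0.132 -0.001  0.002] t 14.9 F [-0.6  0.2 -0.1] w 0.156
pos [ 0.4754 -0.0822  0.1438] shift [-0.     0.054  0.129] turn [ 0.176 -0.001  0.002] t 14.9 F [-0.6  0.2 -0.1] w 0.156
pos [ 0.4754 -0.0822  0.1438] shift [-0.     0.064  0.169] turn [ 0.221 -0.001  0.002] t 14.9 F [-0.6  0.2 -0.1] w 0.156
pos [ 0.4754 -0.0822  0.1438] shift [-0.     0.063  0.218] turn [ 0.243 -0.001  0.002] t 14.9 F [-0.6  0.2 -0.1] w 0.156
```

```bash
python3 -m creep '[0,0.015,0.031,0.043,0,0,0, 0,0.015,0.031,0.043,0,0,0, 0,0.029,0.062,0.087,0,0,0, 0,0.029,0.062,0.087,0,0,0, 0,0.042,0.097,0.132,0,0,0, 0,0.042,0.097,0.132,0,0,0, 0,0.042,0.097,0.132,0,0,0]' 45
python3 - <<'E'
from h import *
for a in ((3.2,1,4),(3.2,1,2),(3.2,0,0),(3.2,-4,-1)):
    p,r=casspose(*a,ty=-.4);to(p,r)
Rp=R.from_euler('ZY',[YAW,-20],degrees=True);print('F pocket',Rp.inv().apply(arm.get_state()['wrist_force']).round(1))
E
```

```text
clock: 15.48
tcp_pos: [0.4853, -0.0834, 0.136]
orientation: [2.723, -0.0, 1.45]
wrist_force: [-3.0, -0.3, 2.0]
gripper_width: 0.155
grip_force: 44.5
pos [ 0.4853 -0.0834  0.136 ] shift [-0.     0.003 -0.   ] turn [-0.    -0.001  0.002] t 15.48 F [-3.  -0.3  2. ] w 0.155
pos [ 0.4853 -0.0834  0.136 ] shift [-0.     0.018  0.03 ] turn [ 0.044 -0.001  0.002] t 15.48 F [-3.  -0.3  2. ] w 0.155
pos [ 0.4853 -0.0834  0.136 ] shift [-0.     0.032  0.069] turn [ 0.089 -0.001  0.002] t 15.48 F [-3.  -0.3  2. ] w 0.155
pos [ 0.4853 -0.0834  0.136 ] shift [-0.     0.036  0.118] turn [ 0.111 -0.001  0.002] t 15.48 F [-3.  -0.3  2. ] w 0.155
F pocket [-2.1 -0.7  2.9]
```

```bash
python3 -m creep '[0,0.01,0.015,0.022,0,0,0, 0,0.018,0.03,0.044,0,0,0, 0,0.018,0.03,0.044,0,0,0, 0,0.025,0.05,0.066,0,0,0, 0,0.03,0.07,0.089,0,0,0, 0,0.03,0.07,0.089,0,0,0, 0,0.03,0.08,0.095,0,0,0, 0,0.03,0.09,0.1,0,0,0, 0,0.03,0.09,0.1,0,0,0]' 45
python3 - <<'E'
from h import *
for a in ((3.2,0,0),(3.2,-4,-1)):
    p,r=casspose(*a,ty=-.4);to(p,r)
Rp=R.from_euler('ZY',[YAW,-20],degrees=True);print('F pocket',Rp.inv().apply(arm.get_state()['wrist_force']).round(1))
for c in ("side","top","wrist"):
    f=eyes.grab_frame(c)
    for n in ("cassette_tongue","cassette_lug","cassette_handle","catch_nose"):
        print(c,n,[((Rp.inv().apply(np.array(d['point'])-P0)*1000).round(0).tolist(),round(d['p'],2)) for d in models.spot_point(f,n)[:1]])
cv2.imwrite('pics/wrist7c.png',cv2.resize(f['color'][100:320,150:450,::-1],None,fx=2.5,fy=2.5))
E
```

```text
clock: 16.23
tcp_pos: [0.4926, -0.0843, 0.1294]
orientation: [2.802, -0.0, 1.45]
wrist_force: [-17.4, 2.3, 19.5]
gripper_width: 0.157
grip_force: 44.9
pos [ 0.4926 -0.0843  0.1294] shift [-0.    -0.003 -0.006] turn [-0.012 -0.001  0.002] t 16.23 F [-17.4   2.3  19.5] w 0.157
pos [ 0.4926 -0.0843  0.1294] shift [-0.     0.006  0.042] turn [ 0.01  -0.001  0.002] t 16.23 F [-17.4   2.3  19.5] w 0.157
F pocket [-9.8  0.2 24.3]
side cassette_tongue [([5.0, 0.0, -2.0], 0.59)]
side cassette_lug [([175.0, 1.0, 18.0], 0.64)]
side cassette_handle [([105.0, 2.0, 53.0], 0.72)]
side catch_nose [([164.0, 0.0, 16.0], 0.5)]
top cassette_tongue [([-0.0, 2.0, 2.0], 0.95)]
top cassette_lug [([171.0, -7.0, 20.0], 0.63)]
top cassette_handle [([109.0, -1.0, 48.0], 0.88)]
top catch_nose [([163.0, -1.0, 20.0], 0.68)]
wrist cassette_tongue [([3.0, 3.0, -0.0], 0.78)]
wrist cassette_lug [([172.0, 1.0, 18.0], 0.59)]
wrist cassette_handle [([105.0, -1.0, 50.0], 0.63)]
wrist catch_nose [([165.0, -2.0, 16.0], 0.74)]
```

View pics/wrist7c.png

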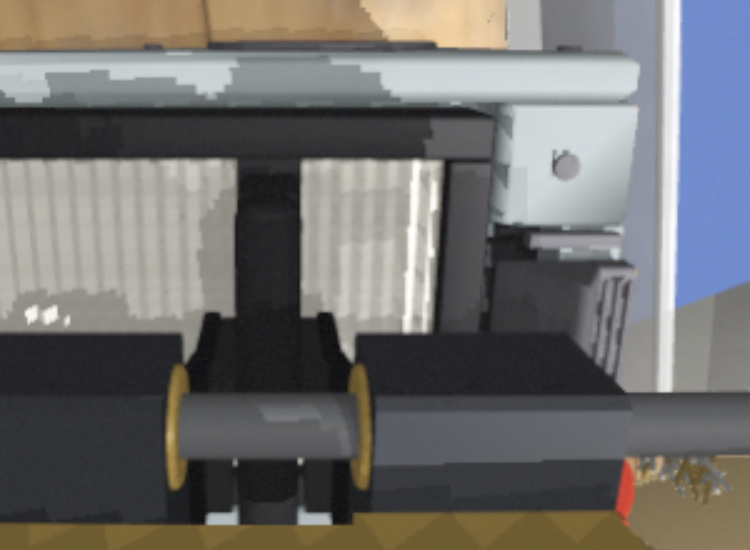

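Crop: cassette flush with the side walls, catch block (490–635, 255–330) sits over the lug by the frame's end, nose at x≈164–165: seems snapped at 24 N. One short extra press, relax, then release.

```bash
python3 -m creep '[0,-0.01,0.03,0,0,0,0, 0,-0.01,0.03,0,0,0,0, 0,-0.01,0.03,0,0,0,0, 0,-0.01,-0.01,-0.005,0,0,0, 0,-0.01,-0.01,-0.005,0,0,0, 0,-0.01,-0.02,-0.01,0,0,0.1, 0,-0.01,-0.02,-0.01,0,0,0.3, 0,-0.01,-0.02,-0.01,0,0,0.45, 0,-0.01,-0.02,-0.01,0,0,0.45, 0,-0.01,-0.02,-0.01,0,0,0.45, 0,-0.01,-0.02,-0.01,0,0,0.45, 0,-0.01,-0.02,-0.01,0,0,0.45, 0,-0.01,-0.02,-0.01,0,0,0.45]' 45
python3 - <<'E'
from h import *
p,r=casspose(3.2,0,0,ty=-.4);to(p,r)
E
```

```text
clock: 18.07
tcp_pos: [0.4913, -0.0841, 0.1296]
orientation: [2.794, -0.0, 1.45]
wrist_force: [-0.8, -0.3, 0.5]
gripper_width: 0.445
grip_force: 0.0
pos [ 0.4913 -0.0841  0.1296] shift [-0.     0.008 -0.001] turn [-0.001 -0.001  0.002] t 18.07 F [-0.8 -0.3  0.5] w 0.445
```

```bash
python3 -m creep '[0,0,-0.15,0,0,0,0.5, 0,0,-0.3,0,0,0,0.5, 0,0,-0.45,0,0,0,0.5, 0,0,-0.6,0,0,0,0.5, 0,0,-0.6,0,0,0,0.5, 0,0,-0.6,0,0,0,0.5]' 45
python3 - <<'E'
from h import *
Rp=R.from_euler('ZY',[YAW,-20],degrees=True)
for c in ("side","top","wrist"):
    f=eyes.grab_frame(c)
    for n in ("cassette_tongue","cassette_lug","cassette_handle","catch_nose","cassette"):
        print(c,n,[((Rp.inv().apply(np.array(d['point'])-P0)*1000).round(0).tolist(),round(d['p'],2)) for d in models.spot_point(f,n)[:1]])
cv2.imwrite('pics/wrist8.png',cv2.resize(f['color'][:,:,::-1],None,fx=1.5,fy=1.5))
E
```

```text
clock: 18.57
tcp_pos: [0.4674, -0.0812, 0.1983]
orientation: [2.791, 0.0, 1.45]
wrist_force: [-0.2, -0.2, -0.2]
gripper_width: 0.5
grip_force: 0.0
side cassette_tongue []
side cassette_lug [([173.0, -0.0, 15.0], 0.6)]
side cassette_handle [([107.0, -1.0, 49.0], 0.65)]
side catch_nose [([63.0, -1.0, -72.0], 0.71)]
side cassette [([92.0, -3.0, -0.0], 0.96)]
top cassette_tongue [([1.0, 1.0, -0.0], 0.6)]
top cassette_lug [([171.0, -5.0, 16.0], 0.96)]
top cassette_handle [([106.0, -2.0, 47.0], 0.96)]
top catch_nose [([163.0, 1.0, 19.0], 0.64)]
top cassette [([92.0, 6.0, -2.0], 0.94)]
wrist cassette_tongue [([0.0, 3.0, 5.0], 0.71)]
wrist cassette_lug [([168.0, 0.0, 15.0], 0.76)]
wrist cassette_handle [([103.0, -1.0, 50.0], 0.76)]
wrist catch_nose [([166.0, -3.0, 16.0], 0.74)]
wrist cassette [([90.0, -1.0, -0.0], 0.94)]
```

View pics/wrist8.png

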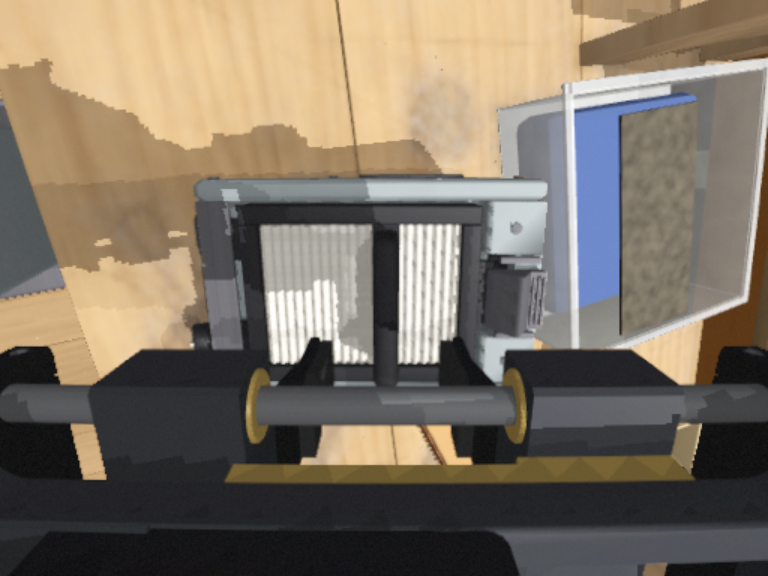

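Cassette lies flush in the pocket (240–485, 205–380), lug hidden under the catch (485–545, 265–335). The lug's top is at z≈15 mm, the nose is back at x≈165 mm, and the gripper is clear.

```bash
python3 -c "
from bench import job
print(job.sign_off())"
```

```text
the job is handed in; nothing more can be done
None
```

I fitted the cassette: its tongues are under the lip, the catch has snapped over the lug, and the gripper is clear. I handed the job in at about 19 s of the 45 s; no verdict came back. I did not re-measure the bystanders afterwards.

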